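# Fill the sampler tray with whole rusks

## Robot

A 7-joint arm with a two-finger parallel gripper is mounted at the origin on the work surface. World frame = base frame: x ahead of the robot, y to its left, z up, the work surface at z = 0. Lengths are in m, angles in degrees, forces in N, time in s.
With the tool pointing down it reaches from about 0.35 to 0.775 m from the base axis. Payload 3.1 kg.
Tool frame: the origin (TCP) lies on the centre line of the jaws, within the pads' length; the fingertips stand 17 mm ahead of it and the grasp point (between the pads) lies 2 mm behind it (robot.tip_reach is the distance from the TCP to the fingertips, in m); z points along the fingers, y is the direction in which the jaws open and shut (so a half turn about z gives the same grasp; the last joint's range is limited). The gripper opens to 85 mm and grips with 20 to 120 N. Pads are 22 mm wide; open, the fingers measure 114 mm over their backs; the gripper's body (76 mm by 85 mm) begins 54 mm behind the grasp point. The pads swing forward as they close: fully open they stand 13 mm farther back than shut.
Start: joints at [-69.082, 17.813, 0.802, 86.603, -0.252, 75.585, -1.558], TCP at [0.218, 0.505, 0.248] pointing down, gripper open.
Joint ranges: [-154.91, 154.91], [-16.99, 109.72], [-72.82, 74.43], [7.12, 147.25], [-82.49, 262.49], [11.32, 116.49], [-174.64, 174.64]. Speed limits (degrees/s): [159.86, 159.86, 180, 180, 180, 180, 180].

## Interface

Orientations are given as [roll, pitch, yaw] about the fixed x, y, z axes, in that order (R = Rz(yaw) Ry(pitch) Rx(roll)).
In Python, from station import robot, fingers, vision, workorder, recognise gives the robot as it stands. Calls block until the motion is done:
- robot.move_to(position, orientation): joint-space move of the TCP to a pose.
- robot.line_to(position, orientation=None, velocity=0.15, f_stop=None): straight line of the TCP; orientation=None keeps the orientation; velocity is the mean speed in m/s. With f_stop (N) it stops when the force on the tool has changed by that much, and returns True; else False.
- robot.move_j(angles): joint-space move.
- fingers.gripper_to(opening, force=None): opening from 0.0 (shut) to 1.0 (fully open); force is the grip in N (None keeps the last); returns when the fingers have stopped.
- robot.pause(seconds).
- robot.inverse_kinematics(position, orientation): joint angles nearest the present ones, or None.
- vision.grab_frame(name): name is "side" or "top"; returns the picture (420x560x3 uint8, red, green, blue); there is no depth.
- vision.calibration(name): a dict with "mtx" (3x3 intrinsics, pixels), "extrinsics" (4x4, takes a point from world to camera coordinates). Camera axes: x right, y up, looking along -z (the intrinsics and any distortion apply to the point x, -y, -z); pixel columns grow to the right and rows downward; lengths in m; the calibration is good to about 2 mm. A picture is of the moment at which its call begins. calibration takes no time and is no camera call.
A pose or a line that the arm cannot do raises robot.PlanningError and nothing moves.
- workorder.close_job(): hands the job in, once; it reports no verdict.
Trained networks look in the newest picture that a camera, given by its name, has taken for a name from the list of things; names that differ only in an ending like _2 or _b are one class to them, and where a whole thing is asked for, a point or a joint stands for the part that bears it (a point fixed in the world has none). Each returns a list of dicts, best first, with "p" (0 to 1); they miss things now and then, are a little off and sometimes report something else, mostly with a low value. They report only what shows in the picture. A call takes as long as a camera call. They do not tell look-alikes from the thing itself.
- recognise(label, camera): "rect" ([centre column, centre row, width, height] in pixels, round what is visible of it).
Readings, each from a call of its own:
- robot.current_time_s(): time.
- robot.current_joint_positions(): joint angles.
- robot.current_dq(): joint speeds.
- robot.current_joint_torque(): joint torques, N m.
- robot.current_tool_pos(): TCP position.
- robot.current_eef_rot(): TCP orientation.
- robot.current_contact_force(): force on the tool from outside, world axes, zero at the start.
- robot.current_torque(): the same for the moment, N m.
- robot.current_finger_gap(): opening from 0.0 (shut) to 1.0 (fully open).
Only numpy, scipy, OpenCV 4.12 (cv2) and the standard library are available. Lean on these libraries where they do the work, as an engineer would, in place of code of your own. Each camera call takes 0.05 s, during which the arm holds its last target.

## Task

Put the three whole sesame rusks into the sampler tray: the long finger in the long dish, the rectangular slab in the wide rectangular dish and the ring in the round dish, each lying flat on the floor of its dish inside the lip. Leave the three broken rusks where they lie.

Things in the scene. Friction and masses are not known exactly. Their poses are not given: they have to be found in the camera images.
- finger: whole finger rusk, loose: a brown baked bar 100 x 30 x 26 mm high with rounded edges. Origin: centre of its underside; x along its length, z up
- slab: whole slab rusk, loose: a brown baked rectangular block 64 x 46 x 26 mm high, all four corners there. Origin: centre of its underside; x along its length, y along its 46 mm width, z up
- ring: whole ring rusk, loose: a closed brown ring, 62 mm outer diameter, 18 mm hole, 22 mm high; its rim is twelve-sided with small flat faces centred every 30 degrees from its x axis. Origin: centre of the ring at its underside; z up
- broken_finger: broken half of a finger rusk, loose: bar about 52 x 30 x 26 mm high with a ragged end. Stays where it lies. Origin: about the middle of its underside; x along its length
- broken_slab: slab rusk with one quarter broken off (L-shaped from above), loose: 64 x 46 x 26 mm high, the +x +y quarter missing. Stays where it lies. Origin: centre of the underside of the former block
- broken_ring: ring rusk with a third of it broken out (C-shaped from above, gap towards its +x), loose: 62 mm outer diameter, 22 mm high. Stays where it lies. Origin: centre of the former ring at its underside
- dish_long: long narrow metal dish, target of the finger: inner floor 124 (x) x 54 (y) mm, lip 2 mm thick. It is fixed in the low wooden tray on the counter (tray 140 x 326 mm, rim top 15 mm above the counter), which holds the three dishes side by side in a row at 104 mm spacing along the dishes' y axis, in any order. Its underside is 6 mm above the counter, its inner floor 9 mm, its lip top 13 mm. Origin: centre of its underside; z up
- dish_slab: wide rectangular metal dish, target of the slab: inner floor 88 (x) x 70 (y) mm, lip 2 mm thick. It is fixed in the low wooden tray on the counter (tray 140 x 326 mm, rim top 15 mm above the counter), which holds the three dishes side by side in a row at 104 mm spacing along the dishes' y axis, in any order. Its underside is 6 mm above the counter, its inner floor 9 mm, its lip top 13 mm. Origin: centre of its underside; z up
- dish_round: round metal dish, target of the ring: inner diameter 86 mm, lip 2.5 mm thick. It is fixed in the low wooden tray on the counter (tray 140 x 326 mm, rim top 15 mm above the counter), which holds the three dishes side by side in a row at 104 mm spacing along the dishes' y axis, in any order. Its underside is 6 mm above the counter, its inner floor 9 mm, its lip top 13 mm. Origin: centre of its underside; z up
- tray: low wooden sampler tray that carries the three dishes, 140 (x) x 326 (y) mm, fixed, rim 6 mm thick and 15 mm high. Origin: centre of its underside, on the counter; y along the row of dishes. A honey jar 75 mm high stands beyond its far end
Things that resemble listed ones, but are neither listed nor needed, are in the scene too. What is shaped like the finger but blue or red is not meant.

How it is judged (in metres and radians):
At the end, for the whole second after the job is handed in: The finger, slab and ring each lie flat and at rest on the floor of their own dish, inside the lip: finger and slab centred within 14 mm along each dish axis, the ring within 14.5 mm, undersides within 3 mm of the dish floor, tilted less than 0.08 rad, released (x of finger in the frame of dish_long between -0.014 and 0.014 m and y of finger in the frame of dish_long between -0.014 and 0.014 m and z of finger in the frame of dish_long between 0 and 0.006 m and angle between each of finger, slab, ring's own z axis and vertical below 0.08 rad and linear speed of each of finger, slab, ring below 0.01 m/s and angular speed of each of finger, slab, ring below 0.1 rad/s and x of slab in the frame of dish_slab between -0.014 and 0.014 m and y of slab in the frame of dish_slab between -0.014 and 0.014 m and z of slab in the frame of dish_slab between 0 and 0.006 m and horizontal distance between ring and dish_round below 0.0145 m and z of ring in the frame of dish_round between 0 and 0.006 m); the robot touches nothing.
It fails at once if the broken finger is moved more than 15 mm (distance of broken_finger from where it was at the start of the episode above 0.015 m).
It fails at once if the broken slab is moved more than 15 mm (distance of broken_slab from where it was at the start of the episode above 0.015 m).
It fails at once if the broken ring is moved more than 15 mm (distance of broken_ring from where it was at the start of the episode above 0.015 m).
It also fails if it takes over 83 s, if anything falls off the work surface, if the arm or the gripper's body presses on something with over 40 N, if the wrist force passes 120 N, or if a joint passes its speed limit or range.

## Working session

There is one attempt and no reset: what is moved stays moved. The work goes in short steps, each a Python script; the robot and the scene stay as the last script left them, time stands still between calls to the robot, and variables do not carry over. Pictures are saved under pics/ and viewed, and the job is handed in when it is done.

```bash
mkdir -p pics; ls; python3 - <<'E'
from station import robot, fingers, vision, workorder, recognise
import cv2
for c in("top","side"):
    im=vision.grab_frame(c); cv2.imwrite(f"pics/{c}0.png",im[:,:,::-1])
    k=vision.calibration(c); print(c,k)
    for n in "finger slab ring broken_finger broken_slab broken_ring dish_long dish_slab dish_round tray".split():
        print(n,[(round(d["p"],2),[round(float(v)) for v in d["rect"]]) for d in recognise(n,c)][:5])
print(robot.current_time_s(),robot.current_eef_rot())
E
```

```text
pics
top {'mtx': array([[516.39266062,   0.        , 274.96254616],
       [  0.        , 516.39266062, 212.59593959],
       [  0.        ,   0.        ,   1.        ]]), 'extrinsics': array([[-0.00904084, -0.99986166,  0.01396183,  0.00271237],
       [ 0.9884032 , -0.00681894,  0.15169912, -0.45510979],
       [-0.15158293,  0.01517141,  0.98832811, -1.09648667],
       [ 0.        ,  0.        ,  0.        ,  1.        ]])}
finger [(0.9, [164, 282, 33, 42]), (0.88, [115, 337, 27, 49]), (0.85, [108, 150, 47, 20]), (0.8, [95, 264, 27, 44]), (0.67, [165, 219, 23, 46])]
slab [(0.85, [380, 144, 38, 34])]
ring [(0.91, [451, 200, 31, 30])]
broken_finger [(0.75, [170, 146, 24, 23])]
broken_slab [(0.72, [381, 210, 25, 30])]
broken_ring [(0.92, [98, 203, 26, 27])]
dish_long [(0.77, [283, 160, 54, 34])]
dish_slab [(0.67, [291, 206, 52, 39])]
dish_round [(0.91, [271, 117, 39, 38])]
tray [(0.97, [284, 161, 88, 148])]
side {'mtx': array([[382.43860033,   0.        , 284.68674773],
       [  0.        , 382.43860033, 208.85599325],
       [  0.        ,   0.        ,   1.        ]]), 'extrinsics': array([[ 0.97584528, -0.21788871, -0.01582695, -0.44317229],
       [ 0.13551045,  0.54689195,  0.82616349, -0.09870446],
       [-0.17135606, -0.80835246,  0.56320813, -0.96763188],
       [ 0.        ,  0.        ,  0.        ,  1.        ]])}
finger [(0.79, [269, 176, 32, 14]), (0.78, [308, 153, 17, 13]), (0.6, [232, 160, 29, 13]), (0.55, [224, 183, 33, 12]), (0.55, [189, 172, 31, 11])]
slab [(0.76, [378, 270, 26, 29])]
ring [(0.72, [348, 336, 35, 29]), (0.39, [317, 171, 12, 12])]
broken_finger [(0.49, [315, 171, 12, 11])]
broken_slab [(0.7, [334, 218, 39, 26]), (0.68, [313, 280, 30, 23])]
broken_ring []
dish_long [(0.69, [335, 218, 36, 29])]
dish_slab [(0.72, [299, 228, 36, 26])]
dish_round [(0.91, [364, 208, 38, 23])]
tray [(0.98, [331, 221, 127, 60]), (0.53, [269, 176, 30, 8])]
1.1 [1.79997831e+02 1.20229124e-03 1.56694586e+02]
```

View pics/top0.png

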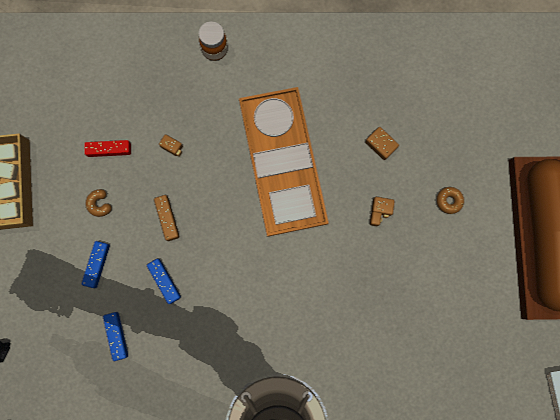

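View pics/side0.png

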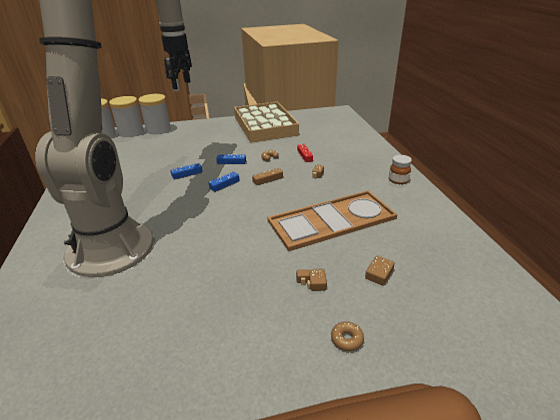

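```bash
python3 - <<'E'
import cv2
im=cv2.imread("pics/top0.png")
cv2.imwrite("pics/z1.png",cv2.resize(im[125:365,70:330],None,fx=3,fy=3,interpolation=cv2.INTER_CUBIC)[:600])
cv2.imwrite("pics/z2.png",cv2.resize(im[90:250,225:480],None,fx=3,fy=3,interpolation=cv2.INTER_CUBIC))
E
```

```text
(no output)
```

View pics/z1.png

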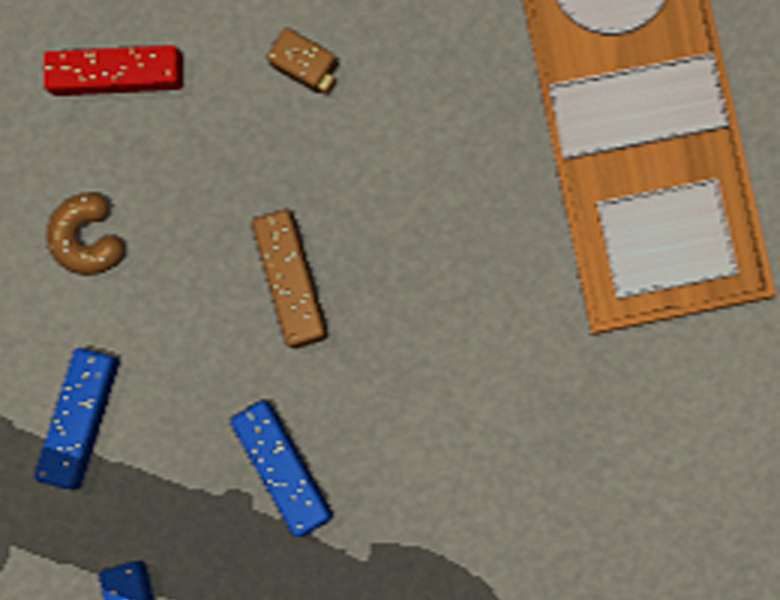

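View pics/z2.png

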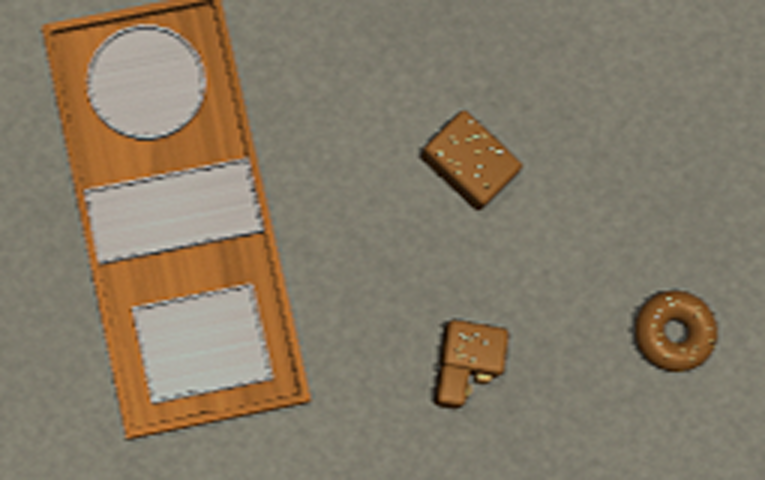

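The brown bar at top px (165,218) is the whole finger: the other bar shapes are blue (164,282), (95,264), (115,337) or red (108,150), and the stub at (170,146) is broken. The enlarged crop also shows that:
- The whole slab is at (380,144), with all four corners. The one at (381,210) is L-shaped.
- The closed ring is at (451,200). The one at (98,203) is a C.
- The dishes run from far to near as round (273,117), long (283,160), slab (292,205).

Next I'll fit the poses with silhouette models in both cameras.

```bash
cat > h.py <<'E'
from station import robot, fingers, vision, workorder, recognise
import numpy as np, cv2
from scipy.optimize import minimize
def proj(P,c):
    k=vision.calibration(c); E=k["extrinsics"]; q=P@E[:3,:3].T+E[:3,3]
    u=q*[1,-1,-1]@k["mtx"].T
    return u[:,:2]/u[:,2:]
def back(px,c,z):
    k=vision.calibration(c);E=k["extrinsics"]; d=np.linalg.inv(k["mtx"])@[px[0],px[1],1]
    R=E[:3,:3]; d=R.T@(d*[1,-1,-1]); o=-R.T@E[:3,3]
    return (o+d*(z-o[2])/d[2])[:2]
def box(l,w,h): return np.array([[x,y,z] for x in(-l/2,l/2) for y in(-w/2,w/2) for z in(0,h)])
def cyl(r,h):
    a=np.arange(0,2*np.pi,np.pi/18); return np.array([[r*np.cos(t),r*np.sin(t),z] for t in a for z in(0,h)])
def mask(im,rect,s=80,m=8):
    hsv=cv2.cvtColor(im,cv2.COLOR_RGB2HSV)
    b=((hsv[...,0]<25)&(hsv[...,1]>s)&(hsv[...,2]>35)).astype(np.uint8)
    w=np.zeros_like(b);x,y,W,H=rect;x0,x1,y0,y1=[int(v) for v in(x-W/2-m,x+W/2+m,y-H/2-m,y+H/2+m)]
    w[max(y0,0):y1,max(x0,0):x1]=1; b*=w
    cs,_=cv2.findContours(b,cv2.RETR_EXTERNAL,cv2.CHAIN_APPROX_NONE)
    c=max(cs,key=cv2.contourArea); o=np.zeros_like(b); cv2.drawContours(o,[c],-1,1,-1); return o,c
S=8
def fit(P,obs,z0=0,yaws=np.arange(0,180,15)):
    """obs: list of (mask,cam). returns x,y,yaw,iou"""
    data=[]
    for m,c in obs:
        x,y,w,h=cv2.boundingRect(m); x-=6;y-=6;w+=12;h+=12
        big=cv2.resize(m[y:y+h,x:x+w],None,fx=S,fy=S,interpolation=cv2.INTER_LINEAR) if 0 else cv2.resize(m[y:y+h,x:x+w].astype(np.float32),None,fx=S,fy=S)>.5
        data.append((big,c,x,y))
    def cost(p):
        c,s=np.cos(p[2]/50),np.sin(p[2]/50) if 0 else np.sin(p[2]/50)
        R=np.array([[c,-s,0],[s,c,0],[0,0,1]]); W=P@R.T+[p[0]/1000,p[1]/1000,z0]
        t=0
        for big,cam,x,y in data:
            u=(proj(W,cam)-[x,y]+.5)*S-.5
            o=np.zeros(big.shape,np.uint8); cv2.fillConvexPoly(o,cv2.convexHull(np.round(u*16).astype(np.int32)),1,shift=4)
            t+=1-(o.astype(bool)&big).sum()/(o.astype(bool)|big).sum()
        return t/len(data)
    m,c=obs[0]; yx=np.argwhere(m).mean(0); s=back(yx[::-1],c,z0+.01)*1000
    st=sorted((cost([*s,np.radians(a)*50]),a) for a in yaws)[:2]
    best=None
    for _,a in st:
        r=minimize(cost,[*s,np.radians(a)*50],method="Nelder-Mead",options=dict(initial_simplex=np.array([*s,np.radians(a)*50])+np.vstack([np.zeros(3),np.diag([6,6,8])])))
        if best is None or r.fun<best.fun: best=r
    p=best.x
    return p[0]/1000,p[1]/1000,np.degrees(p[2]/50),1-best.fun
E
python3 - <<'E'
from h import *
T=cv2.imread("pics/top0.png")[:,:,::-1].copy();Sd=cv2.imread("pics/side0.png")[:,:,::-1].copy()
R={"finger":(box(.1,.03,.026),(165,218,23,46),(268,176,30,14)),"slab":(box(.064,.046,.026),(380,144,38,34),(379,270,28,29)),
"ring":(cyl(.031,.022),(451,200,31,30),(348,336,35,29)),"tray":(box(.14,.326,.015),(284,161,88,148),(331,221,127,60))}
print("tip",robot.tip_reach)
for n,(P,a,b) in R.items():
    ot=[(mask(T,a)[0],"top")]; os=[(mask(Sd,b)[0],"side")]
    for o in(ot,os,ot+os):
        print(n,np.round(fit(P,o),4))
for n,px in dict(round=(271,117),long=(283,160),slab=(291,206)).items(): print(n,back(px,"top",.011))
for n,px in dict(bf=(170,146),bs=(381,210),br=(98,203),jar=(212,50)).items(): print(n,back(px,"top",.011))
E
```

```text
tip 0.017
finger [ 0.4485  0.2412 18.3332  0.8699]
finger [ 0.4529  0.2435 21.0259  0.8385]
finger [ 0.4496  0.2417 17.6731  0.8489]
slab [ 0.6183 -0.2472 45.4378  0.8701]
slab [ 0.6214 -0.2441 47.3454  0.8865]
slab [ 0.6184 -0.2474 46.5012  0.8712]
ring [ 0.4842 -0.3938 10.6776  0.8485]
ring [ 0.4893 -0.3909  3.91    0.7867]Traceback (most recent call last):
  File "<stdin>", line 9, in <module>
  File "h.py", line 43, in fit
    r=minimize(cost,[*s,np.radians(a)*50],method="Nelder-Mead",options=dict(initial_simplex=np.array([*s,np.radians(a)*50])+np.vstack([np.zeros(3),np.diag([6,6,8])])))
    res = _minimize_neldermead(fun, x0, args, callback, bounds=bounds,
                               **options)
    fsim[j] = func(sim[j])
              ~~~~^^^^^^^^
    fx = function(np.copy(x), *(wrapper_args + args))
  File "h.py", line 35, in cost
    u=(proj(W,cam)-[x,y]+.5)*S-.5
       ~~~~^^^^^^^
  File "h.py", line 5, in proj
    k=vision.calibration(c); E=k["extrinsics"]; q=P@E[:3,:3].T+E[:3,3]
ValueError: time passes only in moves, steps and waits
```

```bash
sed -i 's/^def proj/import functools\n_cal={}\ndef cal(c):\n    if c not in _cal: _cal[c]=vision.calibration(c)\n    return _cal[c]\ndef proj/; s/k=vision.calibration(c)/k=cal(c)/' h.py
python3 - <<'E'
from h import *
T=cv2.imread("pics/top0.png")[:,:,::-1].copy();Sd=cv2.imread("pics/side0.png")[:,:,::-1].copy()
R={"finger":(box(.1,.03,.026),(165,218,23,46),(268,176,30,14)),"slab":(box(.064,.046,.026),(380,144,38,34),(379,270,28,29)),
"ring":(cyl(.031,.022),(451,200,31,30),(348,336,35,29)),"tray":(box(.14,.326,.015),(284,161,88,148),(331,221,127,60))}
pics=[]
for n,(P,a,b) in R.items():
    for im,cam,r in((T,"top",a),(Sd,"side",b)):
        m=mask(im,r)[0]; f=fit(P,[(m,cam)]); print(n,cam,np.round(f,4),m.sum())
        c,s=np.cos(np.radians(f[2])),np.sin(np.radians(f[2]))
        W=P@np.array([[c,-s,0],[s,c,0],[0,0,1]]).T+[f[0],f[1],0]
        k=6 if n!="tray" else 2
        x0,y0=int(r[0]-25),int(r[1]-25)
        if n=="tray": x0,y0=int(r[0]-75),int(r[1]-75)
        w=300//k
        v=cv2.resize(im[y0:y0+w,x0:x0+w],(300,300),interpolation=cv2.INTER_NEAREST).copy()
        mm=cv2.resize(m[y0:y0+w,x0:x0+w],(300,300),interpolation=cv2.INTER_NEAREST)
        cs,_=cv2.findContours(mm,0,1);cv2.drawContours(v,cs,-1,(0,255,0),1)
        u=(proj(W,cam)-[x0,y0]+.5)*k
        cv2.polylines(v,[cv2.convexHull(u.astype(np.int32))],True,(255,0,255),1); pics.append(v)
cv2.imwrite("pics/fit0.png",cv2.resize(np.vstack([np.hstack(pics[0::2]),np.hstack(pics[1::2])])[:,:,::-1],(800,400),interpolation=cv2.INTER_AREA))
E
```

```text
finger top [ 0.4485  0.2412 18.3332  0.8699] 622
finger side [ 0.4529  0.2435 21.0259  0.8385] 309
slab top [ 0.6183 -0.2472 45.4378  0.8701] 584
slab side [ 0.6214 -0.2441 47.3454  0.8865] 561
ring top [ 0.4842 -0.3938 10.6776  0.8485] 585
ring side [ 0.4893 -0.3909  3.91    0.7867] 745
tray top [ 5.8070e-01 -1.9500e-02  1.0124e+02  9.8990e-01] 8779
tray side [ 5.830000e-01 -1.770000e-02  1.012337e+02  9.858000e-01] 4140
```

View pics/fit0.png

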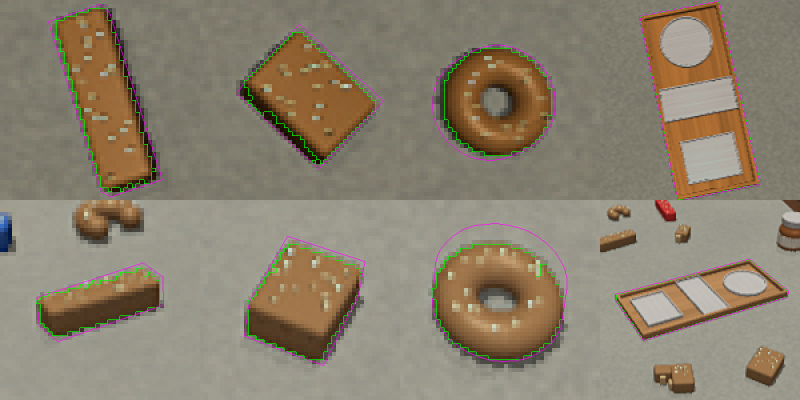

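The masks are clean, but the square-edged models are too big. I'll refit with rounded profiles.

```bash
cat >> h.py <<'E'
def rbox(l,w,h,r=.005): return np.vstack([np.array([[x*(l/2-i),y*(w/2-j),z] for x in(-1,1) for y in(-1,1) for z in(k,h-k)]) for i,j,k in((0,r,r),(r,0,r),(r,r,0),(.3*r,.3*r,r),(.3*r,r,.3*r),(r,.3*r,.3*r))])
def torus(R,h):
    b=h/2; return np.vstack([cyl(R-b*(1-np.sin(t)),0)[::2]+[0,0,b+b*np.cos(t)] for t in np.linspace(0,np.pi,9)])
MOD={"finger":rbox(.1,.03,.026),"slab":rbox(.064,.046,.026),"ring":torus(.031,.022)}
E
python3 - <<'E'
from h import *
T=cv2.imread("pics/top0.png")[:,:,::-1].copy();Sd=cv2.imread("pics/side0.png")[:,:,::-1].copy()
R={"finger":((165,218,23,46),(268,176,30,14)),"slab":((380,144,38,34),(379,270,28,29)),"ring":((451,200,31,30),(348,336,35,29))}
for n,(a,b) in R.items():
    ot=[(mask(T,a,60)[0],"top")]; os=[(mask(Sd,b,60)[0],"side")]
    for o in(ot,os,ot+os): print(n,np.round(fit(MOD[n],o),4))
t=np.radians(101.23-180)
ty=np.array([-np.sin(t),np.cos(t)]);print("long axis",ty)
for k in(-1,0,1): print(k,np.array([.582,-.0186])+ty*.104*k)
for n,px in dict(round=(273,117.5),long=(283,160),slab=(292.5,205)).items(): print(n,back(px,"top",.011))
for n,px in dict(bf=(170,146),bs=(381,210),br=(98,203),jar=(212,50)).items(): print(n,back(px,"top",.011))
q=robot.inverse_kinematics([.449,.242,.2],[180,0,18]);print(q)
E
```

```text
finger [ 0.4489  0.2418 17.2588  0.9395]
finger [ 0.4518  0.243  18.2309  0.9499]
finger [ 0.4508  0.2424 17.0138  0.9326]
slab [ 0.6183 -0.247  44.7258  0.9362]
slab [ 0.6206 -0.2451 44.5226  0.9673]
slab [ 0.6187 -0.2468 44.8769  0.9291]
ring [ 0.485  -0.3964  4.8357  0.9723]
ring [ 0.487  -0.3955 11.5891  0.9694]
ring [ 0.486  -0.3961 15.0658  0.9484]
long axis [0.98085332 0.19474795]
-1 [ 0.47999125 -0.03885379]
0 [ 0.582  -0.0186]
1 [0.68400875 0.00165379]
round [0.6802442  0.00123382]
long [ 0.57957426 -0.02064621]
slab [ 0.47571865 -0.04077967]
bf [0.61370884 0.23619407]
bs [ 0.46300634 -0.23943391]
br [0.48315184 0.39363286]
jar [0.84573291 0.14297258]
[-54.82704749  16.23040832  30.64828976  98.15665414  -8.8382774
  68.02196967 -93.86011302]
```

```bash
cat >> h.py <<'E'
def chk(pos,yaw):
    out=[]
    for y in(yaw,yaw+180,yaw-180):
        q=robot.inverse_kinematics(pos,[180,0,y])
        if q is not None: out.append((y,[round(float(a)) for a in q]))
    return out
def pick(x,y,yaw,z,op,force=40,hover=.14):
    robot.move_to([x,y,hover],[180,0,yaw]); fingers.gripper_to(op)
    robot.line_to([x,y,z],velocity=.12,f_stop=15)
    fingers.gripper_to(0.0,force)
    print("gap",robot.current_finger_gap()*85,robot.current_tool_pos(),robot.current_time_s())
    robot.line_to([x,y,hover],velocity=.15)
    print("gap lifted",robot.current_finger_gap()*85)
def place(x,y,yaw,z,op,hover=.14):
    robot.move_to([x,y,hover],[180,0,yaw]); robot.line_to([x,y,z+.02],velocity=.15)
    s=robot.line_to([x,y,z],velocity=.04,f_stop=8)
    print("stop",s,robot.current_tool_pos(),robot.current_finger_gap()*85)
    fingers.gripper_to(op); robot.pause(.2)
    robot.line_to([x,y,hover],velocity=.15); print(robot.current_time_s())
E
python3 - <<'E'
from h import *
print(robot.current_joint_positions())
for p,y in(([.450,.2424,.14],17.3),([.582,-.0186,.14],101.2),([.6195,-.246,.14],44.7),([.48,-.0389,.14],101.2),([.486,-.396,.14],0),([.486,-.396,.14],30),([.486,-.396,.14],60),([.486,-.396,.14],90),([.684,.0017,.14],101.2),([.684,.0017,.14],41)): print(p,chk(p,y))
E
```

```text
[-69.08212916  17.81251453   0.80330063  86.60345733  -0.25240963
  75.58366839  -1.5599137 ]
[0.45, 0.2424, 0.14] [(17.3, [-54, 20, 30, 103, -11, 60, -92]), (197.3, [-36, 18, 8, 102, -3, 60, 80]), (-162.7, [-36, 18, 8, 102, -3, 60, 80])]
[0.582, -0.0186, 0.14] [(101.2, [-28, 30, 40, 92, -21, 66, 29]), (281.2, [-41, 40, 64, 92, -37, 72, -138]), (-78.8, [-41, 40, 64, 92, -37, 72, -138])]
[0.6195, -0.246, 0.14] [(44.7, [-12, 48, 61, 77, -41, 79, 2]), (224.7, [-2, 40, 39, 76, -25, 73, 172]), (-135.3, [-2, 40, 39, 76, -25, 73, 172])]
[0.48, -0.0389, 0.14] [(101.2, [-31, 18, 41, 107, -14, 60, 27]), (281.2, [-47, 26, 65, 108, -26, 63, -141]), (-78.8, [-47, 26, 65, 108, -26, 63, -141])]
[0.486, -0.396, 0.14] [(0, [8, 38, 47, 84, -28, 71, -31]), (180, [2, 43, 61, 84, -39, 75, 156]), (-180, [2, 43, 61, 84, -39, 75, 156])]
[0.486, -0.396, 0.14] [(30, [7, 38, 49, 84, -30, 71, 0]), (210, [13, 35, 38, 84, -22, 69, 174]), (-150, [13, 35, 38, 84, -22, 69, 174])]
[0.486, -0.396, 0.14] [(60, [6, 40, 53, 84, -32, 72, 32]), (240, [1, 45, 64, 84, -41, 77, -142]), (-120, [1, 45, 64, 84, -41, 77, -142])]
[0.486, -0.396, 0.14] [(90, [5, 40, 54, 84, -33, 73, 63]), (270, [1, 45, 64, 84, -41, 77, -112]), (-90, [1, 45, 64, 84, -41, 77, -112])]
[0.684, 0.0017, 0.14] [(101.2, [-23, 42, 39, 73, -26, 74, 27]), (281.2, [-33, 51, 64, 73, -45, 82, -142]), (-78.8, [-33, 51, 64, 73, -45, 82, -142])]
[0.684, 0.0017, 0.14] [(41, [-27, 44, 48, 73, -32, 76, -30]), (221, [-11, 38, 16, 72, -10, 71, 136]), (-139, [-11, 38, 16, 72, -10, 71, 136])]
```

```bash
python3 - <<'E'
from h import *
pick(.450,.2424,17.3,.0226,.8)
place(.582,-.0186,101.2,.0326,.62)
print(robot.current_joint_positions().round())
cv2.imwrite("pics/side1.png",vision.grab_frame("side")[:,:,::-1])
E
```

```text
gap 28.89829436686403 [0.45061006 0.24278038 0.02328569] 4.3833
gap lifted 28.686816685076035
stop True [ 0.58159445 -0.01852601  0.03231255] 28.849448282359653
9.7
[-14.  27.  19.  91. -10.  64.  19.]
```

View pics/side1.png

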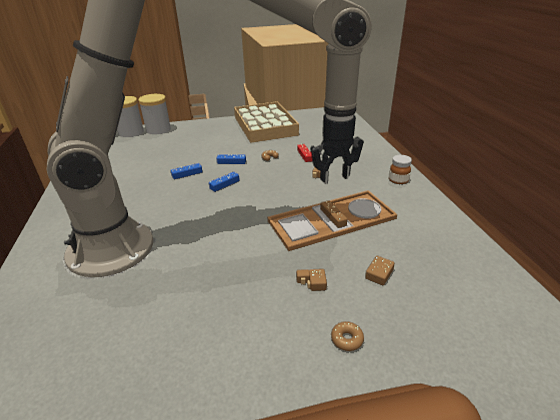

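The side view shows the finger in the long dish at (333,214). The slab is next.

```bash
python3 - <<'E'
from h import *
print(chk([.6195,-.246,.14],44.7))
pick(.6193,-.2462,44.7,.0206,.95)
place(.48,-.0389,101.2,.0306,.78)
print(robot.current_joint_positions().round())
cv2.imwrite("pics/side2.png",vision.grab_frame("side")[:,:,::-1])
E
```

```text
[(44.7, [1, 39, 33, 76, -21, 72, -10]), (224.7, [23, 36, -4, 75, 3, 70, 153]), (-135.3, [23, 36, -4, 75, 3, 70, 153])]
gap 45.100857890287486 [ 0.61992528 -0.24649092  0.02149563] 12.6167
gap lifted 44.66542929188637
stop True [ 0.47950997 -0.03868876  0.03038142] 45.278501736936605
17.25
[-18.  16.  25. 107.  -8.  59.  21.]
```

View pics/side2.png

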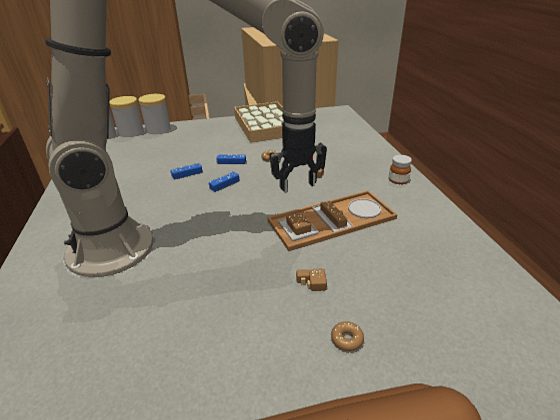

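The slab sits in its dish at (299,223). Now the ring.

```bash
python3 - <<'E'
from h import *
pick(.486,-.396,30,.0175,1.0)
print(chk([.684,.0017,.14],100))
cv2.imwrite("pics/side3.png",vision.grab_frame("side")[:,:,::-1])
E
```

```text
gap 61.102878223017136 [ 0.48670645 -0.39677095  0.01887852] 20.5
gap lifted 61.117312296825126
[(100, [-18, 40, 29, 72, -19, 73, 21]), (280, [-34, 52, 66, 73, -47, 83, -142]), (-80, [-34, 52, 66, 73, -47, 83, -142])]
```

View pics/side3.png

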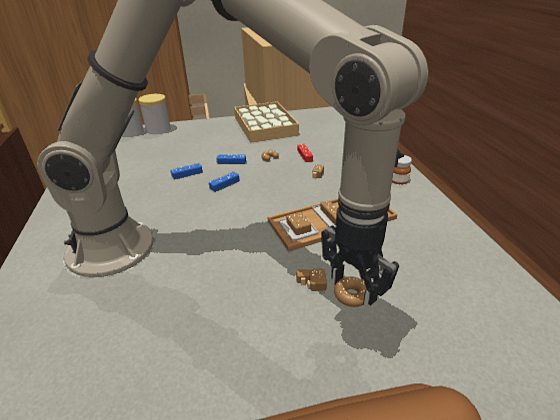

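The ring is gripped and level at (350,291).

```bash
python3 - <<'E'
from h import *
place(.684,.0017,100,.0285,.95)
robot.move_to([.40,.25,.3],[180,0,60])
for c in("top","side"): cv2.imwrite(f"pics/{c}4.png",vision.grab_frame(c)[:,:,::-1])
T=cv2.imread("pics/top4.png");S_=cv2.imread("pics/side4.png")
v=np.hstack([cv2.resize(T[80:245,220:345],(375,495),interpolation=cv2.INTER_CUBIC),cv2.resize(S_[180:260,250:420],(425,200),interpolation=cv2.INTER_CUBIC)[:,:] if 0 else cv2.copyMakeBorder(cv2.resize(S_[180:260,250:420],(425,200)),0,295,0,0,0)])
cv2.imwrite("pics/z4.png",v); print(robot.current_time_s())
E
```

```text
stop False [0.68387702 0.00170432 0.02814706] 60.93006732346606
25.9833
27.6
```

View pics/z4.png

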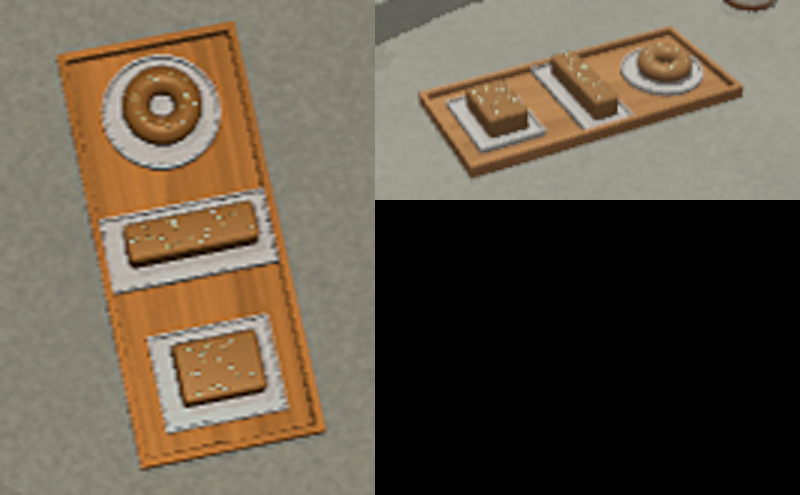

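View pics/top4.png

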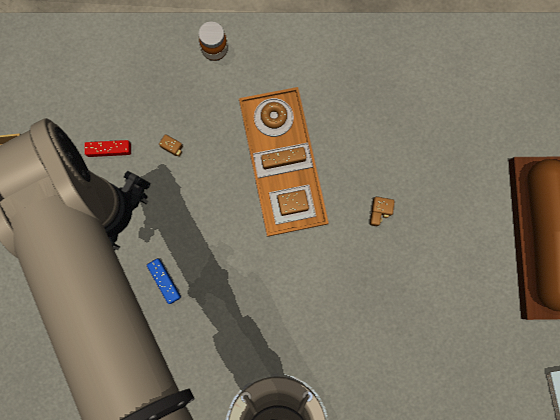

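All three look seated. I'll measure the offsets from the dish centres.

```bash
python3 - <<'E'
from h import *
t=np.radians(101.23); ex=np.array([np.cos(t),np.sin(t)]); ey=np.array([-ex[1],ex[0]])
D={"finger":([(284,158,44,22),(333,213,28,28)],0),"slab":([(293,202,32,26),(299,222,28,24)],-1),"ring":([(274,115,28,28),(364,203,24,20)],1)}
lo=np.array([.98085,.19475])
pics=[]
for n,(rs,k) in D.items():
  for cam,r in zip(("top","side"),rs):
    im=cv2.imread(f"pics/{cam}4.png")[:,:,::-1].copy()
    m,c=mask(im,r,60,1)
    tr=np.array([.5807,-.0195] if cam=="top" else [.583,-.0177])
    f=fit(MOD[n],[(m,cam)],z0=.009); d=np.array(f[:2])-(tr+lo*.104*k)
    print(n,cam,"dx dy mm",(d@ex*1000).round(1),(d@ey*1000).round(1),"yaw err",round(f[2]-101.2,1),"iou",round(f[3],3),m.sum())
    x0,y0=int(r[0]-25),int(r[1]-25); v=cv2.resize(im[y0:y0+50,x0:x0+50],(250,250),interpolation=0)
    cs,_=cv2.findContours(cv2.resize(m[y0:y0+50,x0:x0+50],(250,250),interpolation=0),0,1);cv2.drawContours(v,cs,-1,(0,255,0),1);pics.append(v)
cv2.imwrite("pics/fit4.png",np.vstack([np.hstack(pics[0::2]),np.hstack(pics[1::2])])[:,:,::-1])
print(robot.current_contact_force())
E
```

```text
finger top dx dy mm -1.7 -1.5 yaw err -0.2 iou 0.925 628
finger side dx dy mm -0.3 -3.2 yaw err 0.7 iou 0.647 602
slab top dx dy mm -1.0 -1.4 yaw err 0.1 iou 0.941 600
slab side dx dy mm 13.6 -12.4 yaw err -90.6 iou 0.683 596
ring top dx dy mm -1.0 -1.2 yaw err -100.2 iou 0.959 547
ring side dx dy mm 0.4 -3.5 yaw err -53.4 iou 0.638 428
[-0.79910568 -0.00376696  0.54615138]
```

View pics/fit4.png

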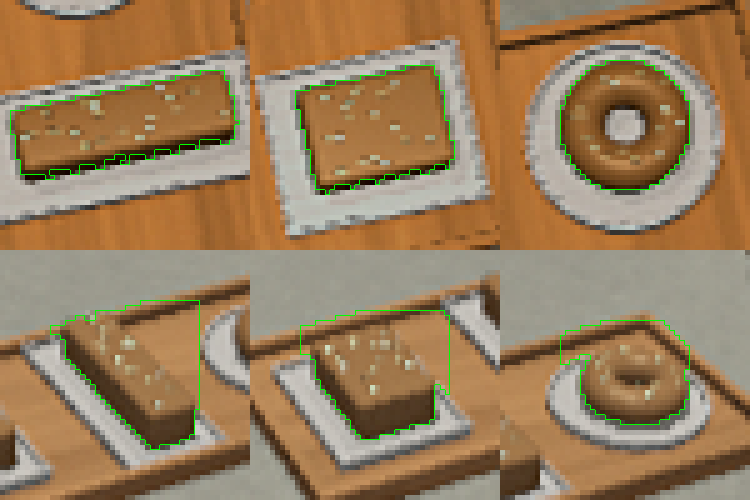

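The top-view fits put all three within 2 mm of their dish centres. The side masks leaked into the tray wood, so those side numbers are invalid, but by eye the side view shows all three lying flat. The broken rusks in view haven't moved, so I'm handing the job in.

```bash
python3 -c "
from station import robot,workorder
robot.pause(.3);workorder.close_job();print(robot.current_time_s())"
```

```text
the job is handed in; nothing more can be done
the job is handed in; nothing more can be done
```

I put the finger in the long dish, the slab in the wide rectangular dish and the ring in the round dish, each on the first try. I handed the job in at about 28 s on the robot clock, with the arm clear of everything.

- **Position:** the final top-view fits put each rusk within 2 mm of its dish centre along both axes. The finger and slab are within about 0.2° of the dish direction.
- **Flatness:** in the side picture all three lie flat inside the lips. I judged this by eye, because the side-camera outlines leaked into the wooden tray and gave wrong numbers (up to 13.6 mm off for the slab), so I discarded them.
- **Broken rusks:** the broken slab and broken finger are where they were at the start in the last top picture. The arm hid the broken ring in that picture. The gripper never worked near it, and it was at its starting place in the side picture taken while the ring was held.

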